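Fit the sensor card in the concrete-curing logger

ROBOT

A 7-joint arm with a two-finger parallel gripper is mounted at the origin on a cart in front of the work surface, level with it; the furniture and walls round the work are solid. World frame = base frame: x ahead of the robot, y to its left, z up, the work surface at z = 0. Lengths are in m, angles in rad, forces in N, time in s.
With the tool pointing down it reaches from about 0.425 to 0.825 m from the base axis. Payload 3.6 kg.
Tool frame: the origin (TCP) lies midway between the tips of the shut fingers; the grasp point (between the pads) lies 19 mm behind it; z points along the fingers, y is the line along which they close (so a half turn about z gives the same grasp; the last joint's range is limited). The gripper opens to 85 mm and grips with 20 to 120 N. Pads are 22 mm wide; open, the fingers measure 114 mm over their backs; the gripper's body (76 mm by 85 mm) begins 54 mm behind the grasp point. The pads swing forward as they close: fully open they stand 13 mm farther back than shut.
Start: joints at [-1.349, 0.615, -0.013, 1.423, 0.008, 1.103, -0.04], TCP at [0.159, 0.63, 0.231] pointing down, gripper open.
Joint ranges: [-3.12, 3.12], [-0.3, 2.06], [-1.34, 1.32], [0.26, 2.42], [-1.36, 4.5], [0.01, 1.98], [-2.84, 2.84]. Speed limits (rad/s): [2.79, 2.79, 3.14, 3.14, 3.14, 3.14, 3.14].

INTERFACE

Orientations are given as [roll, pitch, yaw] about the fixed x, y, z axes, in that order (R = Rz(yaw) Ry(pitch) Rx(roll)).
In Python, from rig import telemetry, snapshot, r gives the robot as it stands.
- The arm moves only by the tool drive_tool, never from a script. Its argument "plan" is a list of rows, each a list of 7 numbers: the shift along the tool's x, y, z in m, then the turn, a rotation vector about the tool's x, y, z in degrees, then the opening, from -1 (shut) to 1 (fully open). A call has 1 to 5 rows; each row is the pose to reach, as a shift and turn from the pose commanded when the call began, along the tool's axes at that moment; what a row does not reach only later rows make up. A row lasts 1/8 s, in which the tool goes at most 62.5 mm and 10.7 degrees, less where a joint would pass 70% of its speed; a pose out of reach is approached as far as the arm can. A call with a gripper value outside its range is refused whole. The fingers move at their own pace and stop on an object; the grip force is fixed at half the most. Time passes only in rows, so rows that repeat a pose let the fingers close. It gives the time, the measured TCP pose, the force, the opening and the grip force at its end, in the units of the state.
- telemetry.get_obs(): the state, without advancing time (a new reading comes with each control period).
- snapshot(name): name is "side" or "top" or "wrist"; returns a dict with "color" (420x560x3 uint8, blue, green, red), "camera_matrix" (3x3 intrinsics, pixels), "camera_from_world" (4x4, takes a point from world to camera coordinates). Camera axes: x right, y down, z forward; pixel columns grow to the right and rows downward; lengths in m; the calibration is good to about 2 mm. A picture is of the moment at which its call begins. There is no depth.
- r.hand_in(): hands the job in; it is judged then, once.
The state is a dict: "t": time; "joints": joint angles; "qd": joint speeds; "joint_torque": joint torques, N m; "eef_pos": TCP position; "ee_rot": TCP orientation; "contact_force": force on the tool from outside, world axes, zero at the start; "ft_torque": the same for the moment, N m; "grip_width": finger opening in m; "finger_force": force on a finger pad.
Only numpy, scipy, OpenCV 4.12 (cv2) and the standard library are available. Lean on these libraries where they do the work, as an engineer would, in place of code of your own. Each camera call takes 0.05 s, during which the arm holds its last target. There are 200 camera calls.

TASK

Take the sensor card out of the plywood stand, slide it down the two upright guides of the curing logger, and with both ejector levers still open press it down by its handle, gently, until you feel it come up firmly against the contacts. Do not force it in by hand: let go and swing both ejector levers up and in until they are fully home, so that they drive the card all the way down onto its seat. Treat card, guides and levers gently and leave the other things on the bench where they are.

Things in the scene. Friction and masses are not known exactly. Their poses are not given: they have to be found in the camera images.
- card: Sensor card, loose, 0.24 to 0.38 kg: upright grey board 90 mm wide (its y), 6 mm thick (its x), 80 mm tall (its z), black chips on one face. On the middle of its top edge a black handle block 34 mm wide, 16 mm thick (x), from 78 to 104 mm above the underside; grasp it across the 16 mm. Origin: centre of the underside, z up. Starts standing in the stand; either way round fits the logger.
- stand: Fixed plywood stand, 60 x 120 mm, 36 mm high, with an upward-open slot along its y, 7.6 mm wide, whose floor is 10 mm above the bench; the card stands in it. Origin: centre of the underside.
- logger: Fixed curing logger: base plate 90 (x) x 182 (y) x 10 mm, a low aluminium box (45 mm high) at its +x edge, two grey upright guides 45 mm either side of the middle, a black lever outside each guide. Origin: centre of the base plate's underside, below the middle of the card slot. Never push on it or its levers with more than 50 N.
- mouth (a point): Middle of the card slot, 89 mm above the bench, level with the funnel mouths of the guides, which take about 3 mm of error. The grooves face each other along the logger's y: 8.6 mm wide (x), 92.6 mm from groove bottom to groove bottom (y), from 10 to 82 mm above the bench. The card goes in from above, its width along the logger's y.
- gate (a point): Where the card's underside first meets the connector, 30 mm above the bench (20 mm above the seat): a light dust gate that gives way at about 6 N, more than the card's weight. Pressed on, the card meets the firm contacts somewhere 2 to 12 mm above the seat (unseen, differs every time); they yield only at about 46 N in all, the levers' work, and do not spring back.
- seat (a point): Centre of the card's seat, 10 mm above the bench; axes as the logger's. A fully seated card has its origin here. By hand, with both levers open, press the card on the contacts with about 15 to 25 N for a moment (to feel them), never more than 35 N.
- lever_left (a joint): Ejector lever at the logger's +y end, rad: 0 = fully home, handle upright, against a hard stop; starts open at 0.85 to 1.0, handle leaning outward (+y). Stays where it is left. Push the outer side of the handle inward, near its top; about 15 to 22 N there drives the card down. The nose comes in over the card's top edge below about 0.55 rad, if the card is within 13 mm of its seat.
- lever_right (a joint): Ejector lever at the logger's -y end, the mirror image of the left one: open = leaning to -y, 0 = fully home, upright.
- lever_left_pin (a point): Hinge of the left lever, axis along the logger's x, at logger y = +69 mm, 90 mm above the bench. The lever's nose reaches 28 mm inward from here.
- lever_right_pin (a point): Hinge of the right lever, axis along the logger's x, at logger y = -69 mm, 90 mm above the bench.
- lever_left_tip (a point): End of the left lever's black handle on its centre line, 85 mm from its pin; the handle is 8 mm thick, 12 mm wide (20 mm at the top). When open it is about 135 to 150 mm above the bench: carry the card over it. In pushing, follow its arc (inward and up): on a straight level push the end sticks to the finger.
- lever_right_tip (a point): End of the right lever's black handle on its centre line, 85 mm from its pin; the handle is 8 mm thick, 12 mm wide (20 mm at the top).
- tealight: Bystander: small grey concrete tealight cup, 57 mm across, 60 mm high; origin at the centre of its underside.
- measure: Bystander: yellow and black tape measure, 36 x 86 x 64 mm; origin under its centre.
- reel: Bystander: upright reel of pink line with black flanges, 55 mm across, 54 mm high; origin under its centre.
- tape: Bystander: roll of grey cloth tape lying flat, 104 mm across, 50 mm high; origin under its centre.
- marker: Bystander: white marker pen with black cap lying on the bench, 136 mm long, 17 mm thick; origin under its centre.

How it is judged:
On the way:
1. with both levers still open, the card is pressed down the guides by hand until it bears on the firm contacts with more than 12 N for 0.05 s, its underside within 13.5 mm of the seat (contact force between card and logger above 12 N and z of card in the frame of seat below 0.0135 m and horizontal distance between card and seat below 0.004 m and value of joint each of lever_left, lever_right above 0.6 rad), for 0.05 s.
At the end, for the whole second after the job is handed in: The card stands upright in the guides (tilt under 0.04 rad), at rest, its underside less than 2 mm above the seat and within 4 mm of its middle, and both levers are fully home (under 0.1 rad) (z of card in the frame of seat below 0.002 m and horizontal distance between card and seat below 0.004 m and angle between card's own z axis and vertical below 0.04 rad and value of joint each of lever_left, lever_right below 0.1 rad and linear speed of card below 0.01 m/s); the robot touches nothing.
It fails at once if the card is pressed or wedged on the logger with more than 38 N while both levers are open (forced by hand) (contact force between card and logger above 38 N and value of joint each of lever_left, lever_right above 0.6 rad).
It fails at once if the fingers push on a lever or another part of the logger with more than 55 N (contact force between the fingers and logger above 55 N).
It fails at once if a bystander (tealight cup, tape measure, line reel, tape roll, marker) is moved by more than 30 mm (distance of any of tealight, measure, reel, tape, marker from where it was at the start of the episode above 0.03 m).
It also fails if it takes over 72 s, if anything falls off the work surface, if the arm or the gripper's body presses on something with over 40 N, if the wrist force passes 120 N, or if a joint passes its speed limit or range.

## Working session

There is one attempt and no reset: what is moved stays moved. The work goes in short steps, Python scripts to look and compute and a tool call to move; the robot and the scene stay as the last step left them, time stands still between calls to the robot, and variables do not carry over. Pictures are saved under pics/ and viewed, at most 10 in all, crops included, and the job is handed in when it is done.

Besides the shell and the picture viewer there is one more tool, called after "Emit:" by a JSON object that holds its "api" and its "payload", one argument or row to a line. drive_tool: Moves the arm, as the interface text tells. Its arguments: {"type":"object","properties":{"plan":{"type":"array"}},"required":["plan"]}

```bash
mkdir -p pics; ls; python3 - <<'E'
from rig import telemetry, snapshot, r
import cv2,json,numpy as np
print(telemetry.get_obs())
d={}
for n in("side","top"):
    s=snapshot(n); cv2.imwrite(f"pics/{n}0.png",s["color"]); d[n]=[np.array(s["camera_matrix"]).tolist(),np.array(s["camera_from_world"]).tolist()]
    print(n,np.round(s["camera_matrix"],1),np.round(s["camera_from_world"],3))
json.dump(d,open("cal.json","w"))
E
```

```text
pics
{'t': 0.0, 'joints': array([-1.34949701,  0.61593373, -0.01262556,  1.42492339,  0.00810389,
        1.10334679, -0.04039696]), 'qd': array([ 0.00089734, -0.00248754,  0.00147115, -0.00105141,  0.00148048,
        0.00015168,  0.00049927]), 'joint_torque': array([ 6.09968392e-04, -4.69235587e+01,  2.59600924e-01, -1.71032971e+01,
        1.00230999e-02,  9.79135162e-03,  1.19451909e-05]), 'eef_pos': array([0.15922675, 0.6294118 , 0.23012055]), 'ee_rot': array([-3.13903179e+00,  3.46532468e-05,  2.89387239e+00]), 'contact_force': array([-0.0873341 ,  0.6385202 ,  0.35787961]), 'ft_torque': array([-0.00903593, -0.03502266,  0.00143879]), 'finger_force': 0.0, 'grip_width': 0.08537085804863198}
side [[505.9   0.  275.9]
 [  0.  505.9 214.3]
 [  0.    0.    1. ]] [[ 0.972 -0.233 -0.025 -0.486]
 [-0.125 -0.427 -0.895  0.193]
 [ 0.198  0.873 -0.445  1.408]
 [ 0.     0.     0.     1.   ]]
top [[417.1   0.  279.7]
 [  0.  417.1 210. ]
 [  0.    0.    1. ]] [[-9.000e-03 -1.000e+00  1.000e-03  6.600e-02]
 [-9.900e-01  9.000e-03 -1.410e-01  5.170e-01]
 [ 1.410e-01 -2.000e-03 -9.900e-01  1.041e+00]
 [ 0.000e+00  0.000e+00  0.000e+00  1.000e+00]]
```

```bash
python3 -c "
import cv2
for n in('side','top'):
    cv2.imwrite(f'pics/{n}0b.png',cv2.resize(cv2.imread(f'pics/{n}0.png'),(800,600),interpolation=cv2.INTER_CUBIC))"
```

```text
(no output)
```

View pics/side0b.png

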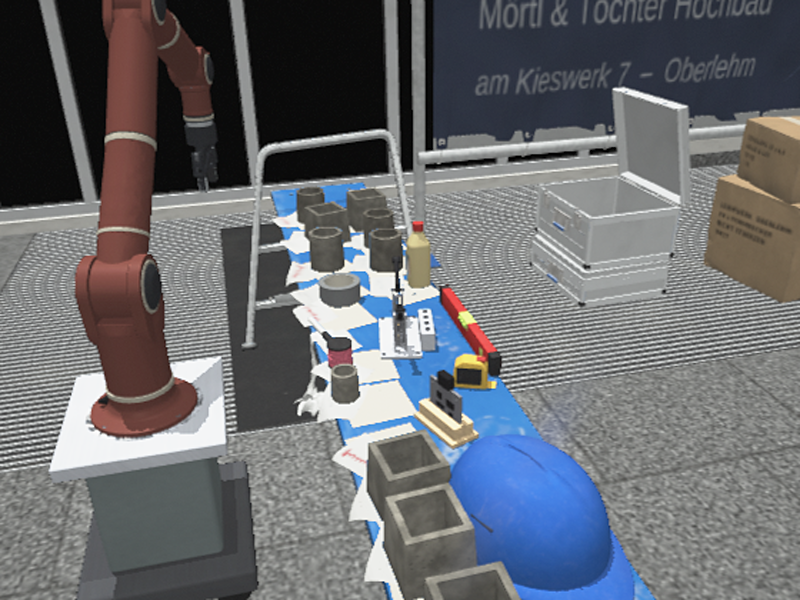

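View pics/top0b.png

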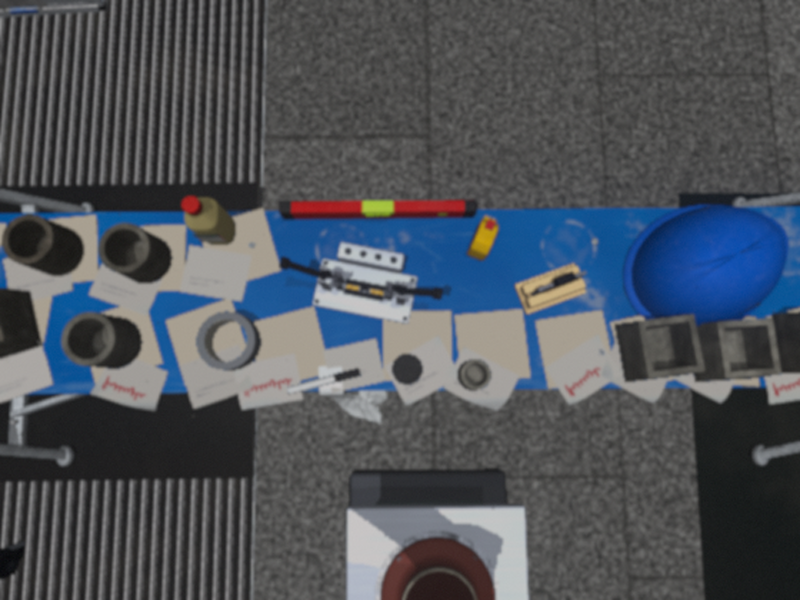

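The side view shows the stand with card at (447,405), the logger at (402,335), and the bystanders around them. The top view shows the logger plate centre at about (365,288), lever tips at (287,264) and (440,293), the stand at (552,288) and the card handle at about (567,281).

```bash
cat > h.py <<'E'
import json,numpy as np,cv2
from scipy.spatial.transform import Rotation as R
cal=json.load(open('cal.json'))
def ray(K,T,u,v):
    K=np.array(K);T=np.array(T)
    d=T[:3,:3].T@np.linalg.solve(K,[u,v,1]); c=-T[:3,:3].T@T[:3,3]; return c,d
def at_z(K,T,u,v,z):
    c,d=ray(K,T,u,v); return c+d*(z-c[2])/d[2]
def proj(K,T,p):
    K=np.array(K);T=np.array(T); q=K@(T[:3,:3]@np.asarray(p,float)+T[:3,3]); return q[:2]/q[2]
def to_tool(obs_pos,obs_rot,p):
    return R.from_euler('xyz',obs_rot).inv().apply(np.asarray(p)-obs_pos)
E
python3 - <<'E'
from h import *
K,T=cal['top']
for n,u,v,z in [('plate',365,288,.01),('tipL',287,264,.14),('tipR',440,293,.14),('stand',552,288,.036),('handle',567,281,.114),('standcorner bl',524,312,.036),('br',588,292,.036),('measure',483,238,.06),('reel',408,368,.05),('tea',474,375,.06),('tape',228,340,.05),('marker',325,380,.01)]:
    print(n,np.round(at_z(K,T,u*.7,v*.7,z),3))
s=[]
I=cv2.imread('pics/top0.png')
a=cv2.resize(I[160:240,190:320],(800,492),interpolation=cv2.INTER_CUBIC)
cv2.imwrite('pics/lg.png',a)
from rig import telemetry,snapshot
w=snapshot('wrist'); o=telemetry.get_obs()
Tw=np.array(w['camera_from_world']); print(np.round(w['camera_matrix'],1))
G=np.eye(4);G[:3,:3]=R.from_euler('xyz',o['ee_rot']).as_matrix();G[:3,3]=o['eef_pos']
print(np.round(Tw@G,3))
E
```

```text
plate [0.545 0.125 0.01 ]
tipL [0.565 0.246 0.14 ]
tipR [ 0.514 -0.005  0.14 ]
stand [ 0.537 -0.216  0.036]
handle [ 0.536 -0.222  0.114]
standcorner bl [ 0.494 -0.164  0.036]
br [ 0.529 -0.281  0.036]
measure [ 0.626 -0.09   0.06 ]
reel [0.395 0.047 0.05 ]
tea [ 0.382 -0.067  0.06 ]
tape [0.447 0.365 0.05 ]
marker [0.376 0.198 0.01 ]
[[297.9   0.  282.5]
 [  0.  297.9 207.1]
 [  0.    0.    1. ]]
[[ 0.001  1.     0.     0.   ]
 [-0.947  0.001 -0.32   0.032]
 [-0.32   0.     0.947  0.161]
 [ 0.     0.     0.     1.   ]]
```

```bash
cat >> h.py <<'E'
def rows(wps,o=None):
    # wps: list of (pos,yaw_deg) tool down, relative to first
    p0,y0=wps[0]; r0=R.from_euler('xyz',[np.pi,0,np.radians(y0)])
    for p,y in wps[1:]:
        rr=r0.inv()*R.from_euler('xyz',[np.pi,0,np.radians(y)])
        print(np.round(r0.inv().apply(np.array(p)-p0),3).tolist(),np.round(rr.as_rotvec(degrees=True),1).tolist())
E
python3 - <<'E'
from h import *
A=np.linspace(75.8,-21,21);Rd=np.interp(np.arange(21),[0,20],[.649,.58]);Z=np.interp(np.arange(21),[0,4,20],[.23,.31,.31]);Y=np.linspace(165.8,106.7,21)
w=[(np.array([r*np.cos(np.radians(a)),r*np.sin(np.radians(a)),z]),y) for a,r,z,y in zip(A,Rd,Z,Y)]
for i in range(0,20,5): rows(w[i:i+6]);print()
print(w[-1])
E
```

```text
[-0.054, -0.006, -0.02] [0.0, -0.0, 3.0]
[-0.108, -0.016, -0.04] [0.0, -0.0, 5.9]
[-0.16, -0.031, -0.06] [-0.0, -0.0, 8.9]
[-0.211, -0.05, -0.08] [0.0, -0.0, 11.8]
[-0.259, -0.073, -0.08] [-0.0, -0.0, 14.8]

[-0.051, -0.014, -0.0] [0.0, -0.0, 3.0]
[-0.101, -0.033, -0.0] [0.0, -0.0, 5.9]
[-0.149, -0.055, -0.0] [0.0, -0.0, 8.9]
[-0.194, -0.082, -0.0] [0.0, -0.0, 11.8]
[-0.237, -0.112, -0.0] [0.0, -0.0, 14.8]

[-0.047, -0.022, -0.0] [-0.0, -0.0, 3.0]
[-0.092, -0.048, -0.0] [0.0, -0.0, 5.9]
[-0.134, -0.077, -0.0] [0.0, -0.0, 8.9]
[-0.173, -0.11, -0.0] [0.0, -0.0, 11.8]
[-0.209, -0.145, -0.0] [0.0, -0.0, 14.8]

[-0.041, -0.029, -0.0] [-0.0, -0.0, 3.0]
[-0.08, -0.061, -0.0] [0.0, -0.0, 5.9]
[-0.116, -0.095, -0.0] [-0.0, -0.0, 8.9]
[-0.148, -0.133, -0.0] [0.0, -0.0, 11.8]
[-0.177, -0.173, -0.0] [0.0, -0.0, 14.8]

(array([ 0.54147665, -0.20785341,  0.31      ]), np.float64(106.7))
```

View pics/lg.png

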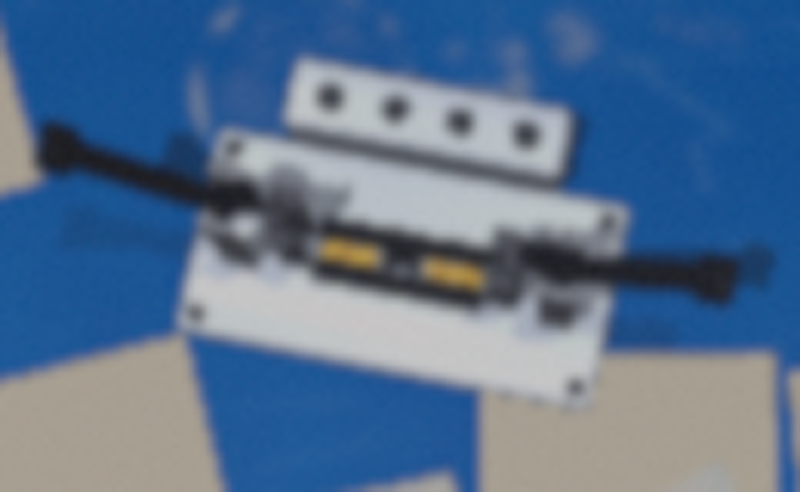

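The enlarged top crop shows the base plate (corner screws at (235,148), (608,220), (575,387), (195,313)), the slot centred near (402,266), and lever tips at (60,147) and (717,280), both open.

Emit:
{"api": "drive_tool", "payload": {
  "plan": [
    [-0.054, -0.006, -0.02, 0, 0, 3, 1],
    [-0.108, -0.016, -0.04, 0, 0, 6, 1],
    [-0.16, -0.031, -0.06, 0, 0, 9, 1],
    [-0.211, -0.05, -0.08, 0, 0, 12, 1],
    [-0.259, -0.073, -0.08, 0, 0, 15, 1]
  ]
}}

```text
t: 0.78
eef_pos: [0.3947, 0.4953, 0.313]
ee_rot: [3.138, 0.001, 2.63]
contact_force: [1.0, -0.0, -0.2]
grip_width: 0.0855
finger_force: 0.0
```

Emit:
{"api": "drive_tool", "payload": {
  "plan": [
    [-0.051, -0.014, 0, 0, 0, 3, 1],
    [-0.101, -0.033, 0, 0, 0, 6, 1],
    [-0.149, -0.055, 0, 0, 0, 9, 1],
    [-0.194, -0.082, 0, 0, 0, 12, 1],
    [-0.237, -0.112, 0, 0, 0, 15, 1]
  ]
}}

```text
t: 1.4
eef_pos: [0.5455, 0.2809, 0.3108]
ee_rot: [-3.141, -0.0, 2.369]
contact_force: [-0.1, 0.3, -0.5]
grip_width: 0.0848
finger_force: 0.0
```

Emit:
{"api": "drive_tool", "payload": {
  "plan": [
    [-0.047, -0.022, 0, 0, 0, 3, 1],
    [-0.092, -0.048, 0, 0, 0, 6, 1],
    [-0.134, -0.077, 0, 0, 0, 9, 1],
    [-0.173, -0.11, 0, 0, 0, 12, 1],
    [-0.209, -0.145, 0, 0, 0, 15, 1]
  ]
}}

```text
t: 2.02
eef_pos: [0.5935, 0.0311, 0.3109]
ee_rot: [-3.141, -0.0, 2.107]
contact_force: [1.0, -0.6, 0.2]
grip_width: 0.0854
finger_force: 0.0
```

```bash
cat >> h.py <<'E'
def snap(name,tag,crop=None,size=(800,600)):
    from rig import snapshot
    s=snapshot(name); I=s['color']; cal[tag]=[np.array(s['camera_matrix']).tolist(),np.array(s['camera_from_world']).tolist()]
    json.dump(cal,open('cal.json','w')); cv2.imwrite(f'pics/{tag}.png',I)
    cv2.imwrite(f'pics/{tag}b.png',cv2.resize(I,size,interpolation=cv2.INTER_CUBIC))
E
python3 -c "
from h import *
snap('wrist','w1')
K,T=cal['w1']
print(proj(K,T,[.545,.125,.01]), proj(K,T,[.565,.246,.14]),proj(K,T,[.514,-.005,.14]))"
```

```text
[287.11155314  88.50937394] [380.54132898 -35.70128118] [201.69453354 177.34982979]
```

Emit:
{"api": "drive_tool", "payload": {
  "plan": [
    [-0.041, -0.029, 0, 0, 0, 3, 1],
    [-0.08, -0.061, 0, 0, 0, 6, 1],
    [-0.116, -0.095, 0, 0, 0, 9, 1],
    [-0.148, -0.133, 0, 0, 0, 12, 1],
    [-0.177, -0.173, 0, 0, 0, 15, 1]
  ]
}}

```text
t: 2.7
eef_pos: [0.535, -0.209, 0.3109]
ee_rot: [-3.141, -0.0, 1.845]
contact_force: [1.2, -0.4, -0.5]
grip_width: 0.0856
finger_force: 0.0
```

Emit:
{"api": "drive_tool", "payload": {
  "plan": [
    [0, 0, 0, 0, 0, 0, 1],
    [0, 0, 0, 0, 0, 0, 1]
  ]
}}

```text
t: 2.95
eef_pos: [0.5359, -0.2069, 0.311]
ee_rot: [3.141, -0.001, 1.847]
contact_force: [-0.2, -0.4, 0.1]
grip_width: 0.0856
finger_force: 0.0
```

```bash
python3 -c "
from h import *
snap('wrist','w2')
K,T=cal['w2']
print(proj(K,T,[.537,-.216,.036]))
a=cv2.imread('pics/w1.png');b=cv2.imread('pics/w2.png')
"
```

```text
[281.23216406 174.0526841 ]
```

View pics/w1b.png

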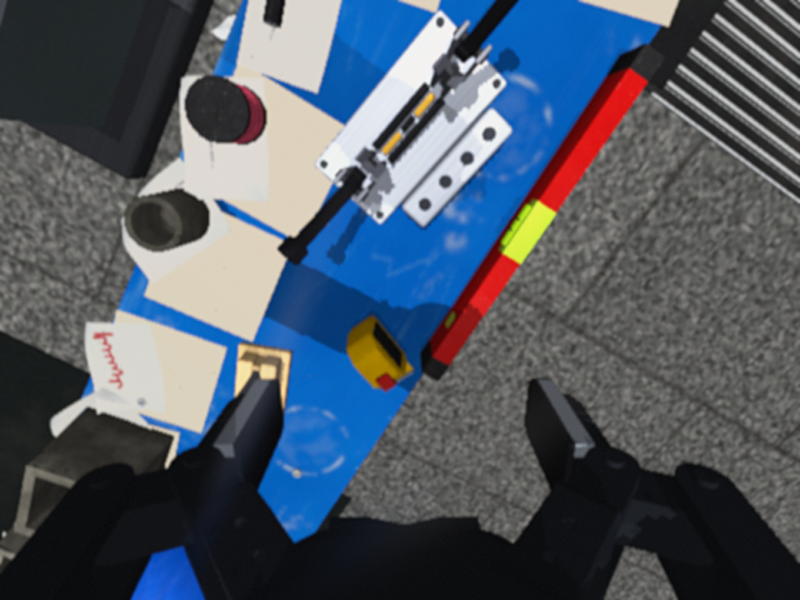

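View pics/w2b.png

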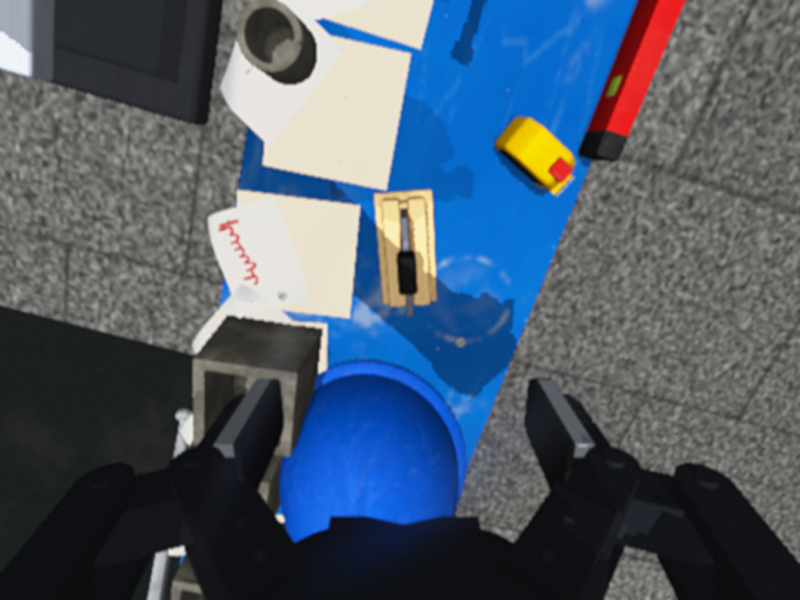

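w1 shows the logger with plate screws at (441,20), (497,84), (380,216), (323,163). The right tip is at (293,249). w2 shows the stand's top corners at (375,193), (432,189), (437,302), (382,307), and the handle top from (399,251) to (416,292).

```bash
python3 - <<'E'
from h import *
K,T=cal['w2']
q=lambda u,v,z,k='w2':at_z(*cal[k],u*.7,v*.7,z)[:2]
S=[q(u,v,.036) for u,v in [(375,193),(432,189),(437,302),(382,307)]]
print('stand',np.mean(S,0),S); d=(S[0]+S[1]-S[2]-S[3]); print('yaw of y axis',np.degrees(np.arctan2(d[1],d[0])), np.linalg.norm(d)/2)
print('handle',q(407.5,272,.114), 'edges',q(399,272,.114),q(416,272,.114))
h=[q(399,251,.114),q(415,251,.114),q(417,292,.114),q(400,293,.114)];print(np.mean(h,0))
d=h[0]+h[1]-h[2]-h[3];print('handle yaw',np.degrees(np.arctan2(d[1],d[0])),np.linalg.norm(d)/2)
print('card top ends',q(404,207,.09),q(408,314,.09))
S=np.array([q(u,v,.01,'w1') for u,v in [(441,20),(497,84),(380,216),(323,163)]])
print('logger',S.mean(0)); d=S[0]+S[1]-S[2]-S[3];print(np.degrees(np.arctan2(d[1],d[0])),np.linalg.norm(d)/2)
u,v=np.array([(235,148),(608,220),(575,387),(195,313)]).T
K,T=cal['top'];P=np.array([at_z(K,T,190+a/800*130,160+b/492*80,.01)[:2] for a,b in zip(u,v)])
print('logger top',P.mean(0)); d=P[0]+P[3]-P[1]-P[2];print(np.degrees(np.arctan2(d[1],d[0])),np.linalg.norm(d)/2)
print('tips',q(293,249,.142,'w1'),[at_z(K,T,190+a/800*130,160+b/492*80,.142)[:2] for a,b in((60,147),(717,280))])
E
```

```text
stand [ 0.54206699 -0.2161994 ] [array([ 0.49753417, -0.17088645]), array([ 0.54893999, -0.15233217]), array([ 0.58770175, -0.26025672]), array([ 0.53409206, -0.28132225])]
yaw of y axis 109.03099543561085 0.11549274350773767
handle [ 0.54259738 -0.21722461] edges [ 0.53583918 -0.21915412] [ 0.5493556  -0.21529508]
[ 0.54282428 -0.21723432]
handle yaw 108.11092243600636 0.035551513201475655
card top ends [ 0.52606024 -0.16981475] [ 0.55611033 -0.26160666]
logger [0.54236868 0.12532953]
78.23949349125989 0.16737579894006913
logger top [0.54000003 0.12492273]
78.37921236479792 0.1657645886836481
tips [0.51590693 0.00052952] [array([0.56637662, 0.24838497]), array([ 0.51267327, -0.00154141])]
```

```bash
python3 - <<'E'
from h import *
from rig import telemetry
o=telemetry.get_obs(); y=np.degrees(o['ee_rot'][2]);p=o['eef_pos'];print(p,y)
rows([(p,y),((.5425,-.217,.17),108.4),((.5425,-.217,.084),108.4)])
E
```

```text
[ 0.53631796 -0.20603608  0.31098902] 105.95350015890851
[-0.012, 0.003, 0.141] [0.0, 0.0, -2.4]
[-0.012, 0.003, 0.227] [0.0, 0.0, -2.4]
```

Emit:
{"api": "drive_tool", "payload": {
  "plan": [
    [-0.006, 0.001, 0.05, 0, 0, -1.2, 1],
    [-0.012, 0.003, 0.1, 0, 0, -2.4, 1],
    [-0.012, 0.003, 0.141, 0, 0, -2.4, 1],
    [-0.012, 0.003, 0.141, 0, 0, -2.4, 1],
    [-0.012, 0.003, 0.141, 0, 0, -2.4, 1]
  ]
}}

```text
t: 3.62
eef_pos: [0.5434, -0.2181, 0.1718]
ee_rot: [3.139, 0.002, 1.89]
contact_force: [0.2, -0.5, 1.1]
grip_width: 0.0853
finger_force: 0.0
```

```bash
python3 - <<'E'
from h import *
from rig import telemetry
o=telemetry.get_obs(); print(o['eef_pos'],np.degrees(o['ee_rot'][2]))
snap('wrist','w3')
K,T=cal['w3']
for n in [(.5425,-.217,.114),(.542,-.216,.036)]: print(proj(K,T,n)/.7)
E
```

```text
[ 0.54342175 -0.21808672  0.17183283] 108.31181867727183
[401.70346445 319.55786795]
[401.6808426  275.12007993]
```

View pics/w3b.png

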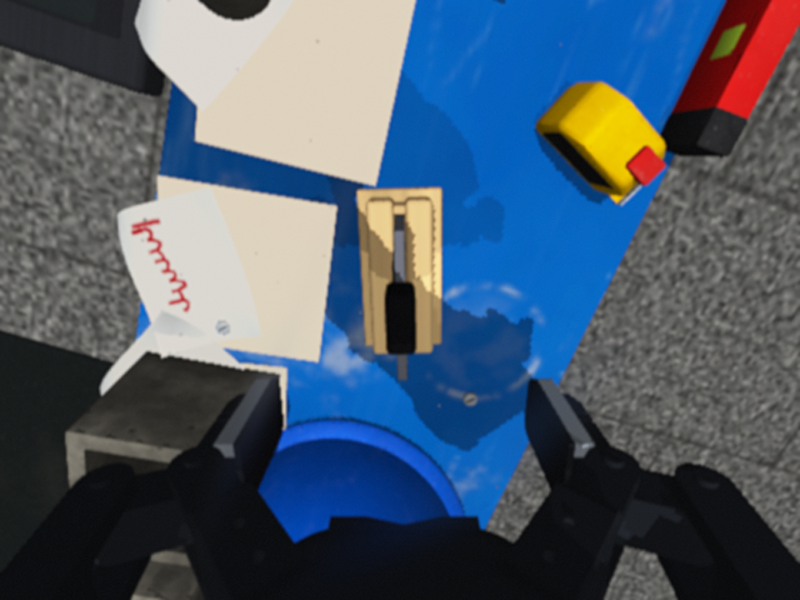

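The handle top spans (387,284)–(415,354), centred at (401,319), exactly where predicted. Descending to grasp.

Emit:
{"api": "drive_tool", "payload": {
  "plan": [
    [0.001, 0, 0.04, 0, 0, 0, 1],
    [0.001, 0, 0.075, 0, 0, 0, 1],
    [0.001, 0, 0.087, 0, 0, 0, 1],
    [0.001, 0, 0.087, 0, 0, 0, 1],
    [0.001, 0, 0.087, 0, 0, 0, 0]
  ]
}}

```text
t: 4.3
eef_pos: [0.5429, -0.2183, 0.0852]
ee_rot: [3.139, 0.003, 1.889]
contact_force: [-0.3, 0.1, 0.2]
grip_width: 0.0697
finger_force: 0.0
```

Emit:
{"api": "drive_tool", "payload": {
  "plan": [
    [0, 0, 0, 0, 0, 0, -0.4],
    [0, 0, 0, 0, 0, 0, -1],
    [0, 0, 0, 0, 0, 0, -1],
    [0, 0, 0, 0, 0, 0, -1],
    [0, 0, 0, 0, 0, 0, -1]
  ]
}}

```text
t: 4.92
eef_pos: [0.5418, -0.2178, 0.0838]
ee_rot: [3.141, 0.001, 1.889]
contact_force: [-0.8, -0.1, 5.3]
grip_width: 0.0152
finger_force: 59.6
```

Emit:
{"api": "drive_tool", "payload": {
  "plan": [
    [0, 0, -0.01, 0, 0, 0, -1],
    [0, 0, -0.04, 0, 0, 0, -1],
    [0, 0, -0.09, 0, 0, 0, -1],
    [0, 0, -0.14, 0, 0, 0, -1],
    [0, 0, -0.18, 0, 0, 0, -1]
  ]
}}

```text
t: 5.55
eef_pos: [0.5409, -0.2175, 0.2649]
ee_rot: [-3.141, -0.0, 1.888]
contact_force: [1.0, -0.0, -2.9]
grip_width: 0.015
finger_force: 59.2
```

```bash
python3 - <<'E'
from h import *
from rig import telemetry
o=telemetry.get_obs(); y=np.degrees(o['ee_rot'][2]);p=o['eef_pos'];print(p,y,o['contact_force'],o['grip_width'])
A0=np.degrees(np.arctan2(p[1],p[0])); t=np.array([.542,.125])
A=np.linspace(A0,np.degrees(np.arctan2(t[1],t[0])),11);Rd=np.linspace(np.hypot(*p[:2]),np.hypot(*t),11);Y=np.linspace(y,78.3,11)
w=[(np.array([r*np.cos(np.radians(a)),r*np.sin(np.radians(a)),p[2]]),yy) for a,r,yy in zip(A,Rd,Y)]
rows(w[:6]);rows(w[5:])
E
```

```text
[ 0.54093933 -0.21750232  0.26488553] 108.17317861986524 [ 1.04411665 -0.03434236 -2.86368652] 0.015016035772367856
[0.029, 0.02, 0.0] [-0.0, -0.0, 3.0]
[0.06, 0.038, 0.0] [-0.0, -0.0, 6.0]
[0.091, 0.054, 0.0] [0.0, -0.0, 9.0]
[0.123, 0.068, 0.0] [0.0, -0.0, 11.9]
[0.156, 0.08, 0.0] [0.0, -0.0, 14.9]
[0.035, 0.001, 0.0] [0.0, -0.0, 3.0]
[0.069, -0.0, -0.0] [0.0, -0.0, 6.0]
[0.103, -0.004, -0.0] [0.0, -0.0, 9.0]
[0.137, -0.009, -0.0] [0.0, -0.0, 11.9]
[0.17, -0.016, -0.0] [0.0, -0.0, 14.9]
```

Emit:
{"api": "drive_tool", "payload": {
  "plan": [
    [0.029, 0.02, 0, 0, 0, 3, -1],
    [0.06, 0.038, 0, 0, 0, 6, -1],
    [0.091, 0.054, 0, 0, 0, 9, -1],
    [0.123, 0.068, 0, 0, 0, 12, -1],
    [0.156, 0.08, 0, 0, 0, 15, -1]
  ]
}}

```text
t: 6.18
eef_pos: [0.5679, -0.0431, 0.2625]
ee_rot: [-3.139, -0.0, 1.625]
contact_force: [1.6, -0.0, -3.1]
grip_width: 0.0151
finger_force: 59.1
```

Emit:
{"api": "drive_tool", "payload": {
  "plan": [
    [0.035, 0.001, 0, 0, 0, 3, -1],
    [0.069, 0, 0, 0, 0, 6, -1],
    [0.103, -0.004, 0, 0, 0, 9, -1],
    [0.137, -0.009, 0, 0, 0, 12, -1],
    [0.17, -0.016, 0, 0, 0, 15, -1]
  ]
}}

```text
t: 6.8
eef_pos: [0.542, 0.1255, 0.2625]
ee_rot: [-3.139, 0.001, 1.363]
contact_force: [0.5, 0.0, -2.6]
grip_width: 0.0153
finger_force: 59.2
```

Emit:
{"api": "drive_tool", "payload": {
  "plan": [
    [0, 0, 0, 0, 0, 0, -1],
    [0, 0, 0, 0, 0, 0, -1],
    [0, 0, 0, 0, 0, 0, -1]
  ]
}}

```text
t: 7.18
eef_pos: [0.5433, 0.1227, 0.2632]
ee_rot: [-3.141, 0.001, 1.362]
contact_force: [0.5, -1.1, -2.5]
grip_width: 0.0152
finger_force: 59.1
```

```bash
python3 - <<'E'
from h import *
from rig import telemetry
o=telemetry.get_obs(); print(o['eef_pos'],np.degrees(o['ee_rot']))
snap('wrist','w4');snap('side','s4');snap('top','t4')
a=cv2.imread('pics/s4.png'); 
K,T=cal['s4'];c=proj(K,T,[.542,.125,.1]);print(c)
x,y=int(c[0]),int(c[1]);x0,y0=x-60,y-75
cr=cv2.resize(a[y0:y0+120,x0:x0+120],(400,400),interpolation=cv2.INTER_CUBIC);print('side crop',x0,y0)
w=cv2.imread('pics/w4.png')
cv2.imwrite('pics/c4.png',np.hstack([cv2.resize(w[0:280,160:440],(400,400),interpolation=cv2.INTER_CUBIC),cr]))
E
```

```text
[0.54332274 0.1226646  0.26323365] [-1.79990584e+02  6.45110435e-02  7.80605488e+01]
[278.89525349 208.71259126]
side crop 218 133
```

View pics/c4.png

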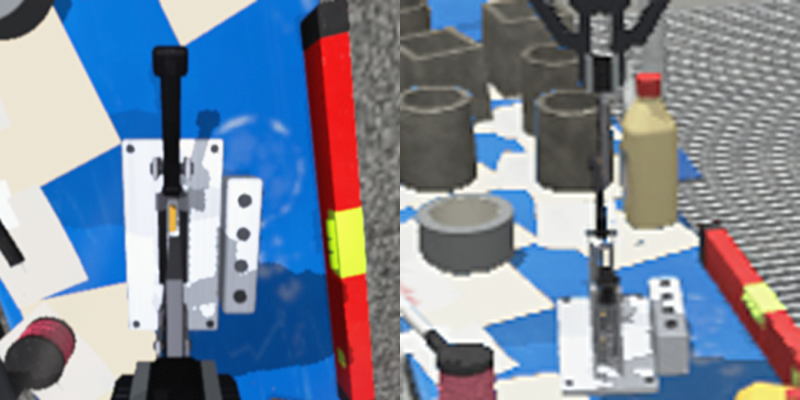

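The left crop (wrist) shows the card's edge at column ~175 above the logger, with plate screws at (130,148), (213,148), (212,324), (134,324) and the left lever tip at (171,55). The right crop (side) shows the card hanging upright above the guides.

```bash
python3 - <<'E'
from h import *
K,T=cal['w4']
f=lambda u,v:(160+.7*u,.7*v)
P=np.array([at_z(K,T,*f(*a),.01)[:2] for a in [(130,148),(213,148),(212,324),(134,324)]])
c=P.mean(0);d=P[0]+P[1]-P[2]-P[3];print('logger',c,np.degrees(np.arctan2(d[1],d[0])),np.linalg.norm(d)/2,np.linalg.norm(P[0]-P[1]))
print('tipL',at_z(K,T,*f(171,55),.142),'guide L top (172,200)',at_z(K,T,*f(172,200),.085))
tcp=np.array([.5433,.1227]);y=np.radians(78.06);yv=np.array([np.cos(y),np.sin(y)]);xv=np.array([yv[1],-yv[0]])
inv=lambda p:((proj(K,T,p)-[160,0])/.7).round(1)
for z in(.189,.269):
  for s in(-3,3):
    q=tcp+yv*.045+xv*s/1e3; print('card',z,s,inv([*q,z]))
for ctr in [(.5424,.1253),tuple(c)]:
  yv2=np.array([np.cos(np.radians(78.3)),np.sin(np.radians(78.3))])
  for l in(.045,): print('guide pred',inv([*(np.array(ctr)+yv2*l),.085]))
a=cv2.imread('pics/w4.png')[100:280,235:335]; cv2.imwrite('pics/c4z.png',cv2.resize(a,(440,792),interpolation=cv2.INTER_CUBIC)[:600])
E
```

```text
logger [0.54168724 0.12468598] 78.50813017057001 0.16702929131819863 0.07293197506110005
tipL [0.56892743 0.25257669 0.142     ] guide L top (172,200) [0.55159996 0.17022482 0.085     ]
card 0.189 -3 [168.1 228.3]
card 0.189 3 [179.8 228.3]
card 0.269 -3 [164.3 269.3]
card 0.269 3 [182.3 269.4]
guide pred [172.1 201.2]
guide pred [171.4 202.2]
```

View pics/c4z.png

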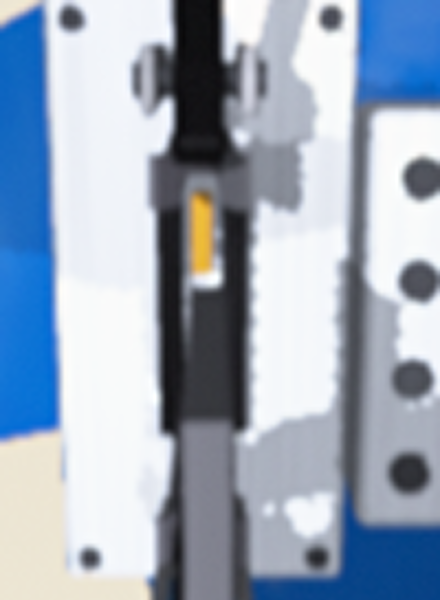

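The card's +y top corner is at crop row 420, where a centred card would be at 389. So the card sits about 3.5 mm toward -x of the tool relative to the TCP: the handle's front face had blended with its top in w3. I'll correct for this and come closer.

Emit:
{"api": "drive_tool", "payload": {
  "plan": [
    [0.0055, -0.0022, 0.02, 0, 0, -0.3, -1],
    [0.0055, -0.0022, 0.05, 0, 0, -0.3, -1],
    [0.0055, -0.0022, 0.075, 0, 0, -0.3, -1],
    [0.0055, -0.0022, 0.08, 0, 0, -0.3, -1],
    [0.0055, -0.0022, 0.08, 0, 0, -0.3, -1]
  ]
}}

```text
t: 7.95
eef_pos: [0.5428, 0.13, 0.1837]
ee_rot: [3.141, -0.0, 1.37]
contact_force: [-0.3, -0.1, -1.7]
grip_width: 0.0151
finger_force: 59.0
```

Emit:
{"api": "drive_tool", "payload": {
  "plan": [
    [0, 0, 0, 0, 0, 0, -1],
    [0, 0, 0, 0, 0, 0, -1]
  ]
}}

```text
t: 8.2
eef_pos: [0.5429, 0.1303, 0.1843]
ee_rot: [3.14, -0.001, 1.37]
contact_force: [0.4, -0.4, -3.3]
grip_width: 0.0153
finger_force: 59.0
```

```bash
python3 - <<'E'
from h import *
from rig import telemetry
o=telemetry.get_obs(); tcp=o['eef_pos'];print(tcp,np.degrees(o['ee_rot']),o['contact_force'])
snap('wrist','w5');K,T=cal['w5']
a=cv2.imread('pics/w5.png'); x0,y0=215,60
cv2.imwrite('pics/c5.png',cv2.resize(a[y0:y0+150,x0:x0+130],(520,600),interpolation=cv2.INTER_CUBIC))
inv=lambda p:((proj(K,T,p)-[x0,y0])*4).round(1)
y=o['ee_rot'][2];yv=np.array([np.cos(y),np.sin(y)]);xv=np.array([yv[1],-yv[0]])
for z in(0,.08):
  for s in(-2.7,3.3):
    q=tcp[:2]-.0035*yv+yv*.045+xv*s/1e3; print('card',z,s,inv([*q,tcp[2]-.074+z]))
y=np.radians(78.4);yv=np.array([np.cos(y),np.sin(y)]);xv=np.array([yv[1],-yv[0]]);c=np.array([.542,.125])
for s in(-4.3,4.3): print('groove bottom top z82',inv([*(c+yv*.0463+xv*s/1e3),.082]))
print('screws',[inv([*(c+yv*.0835*i+xv*.0365*j),.01]) for i in(1,) for j in(-1,1)],'tip',inv([*(c+yv*.1305),.142]))
E
```

```text
[0.54287723 0.13029894 0.18429982] [ 1.79898762e+02 -5.32156380e-02  7.85032669e+01] [ 0.35855154 -0.42018872 -3.33568169]
card 0 -2.7 [251.9 419.6]
card 0 3.3 [284.6 419.6]
card 0.08 -2.7 [243.3 543.1]
card 0.08 3.3 [293.5 543.2]
groove bottom top z82 [247.3 396.9]
groove bottom top z82 [289. 397.]
screws [array([124.3, 202.3]), array([412.6, 203.3])] tip [ 269.9 -149.4]
```

View pics/c5.png

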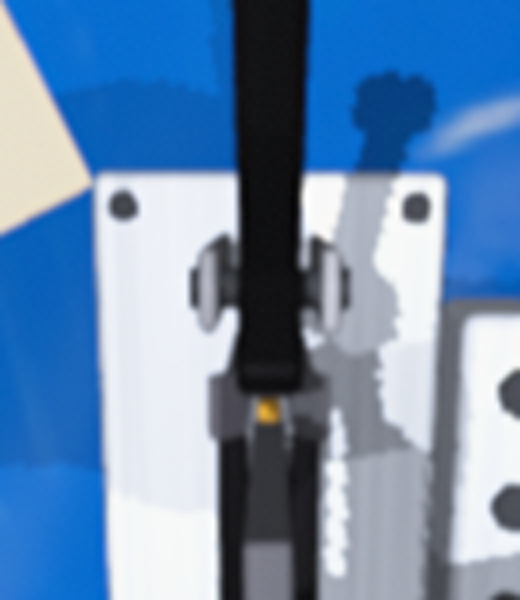

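Screws at (123,206), (416,208) and the card corner at row 542 match the model to about 1 mm. The card needs about -2 mm along tool x, and laterally it is aligned. Descending into the funnels.

Emit:
{"api": "drive_tool", "payload": {
  "plan": [
    [-0.002, 0, 0.008, 0, 0, 0, -1],
    [-0.002, 0, 0.016, 0, 0, 0, -1],
    [-0.002, 0, 0.022, 0, 0, 0, -1],
    [-0.002, 0, 0.026, 0, 0, 0, -1],
    [-0.002, 0, 0.03, 0, 0, 0, -1]
  ]
}}

```text
t: 8.88
eef_pos: [0.542, 0.1283, 0.153]
ee_rot: [3.142, 0.0, 1.37]
contact_force: [-0.4, -0.3, -3.1]
grip_width: 0.0152
finger_force: 59.2
```

Emit:
{"api": "drive_tool", "payload": {
  "plan": [
    [0, 0, 0.004, 0, 0, 0, -1],
    [0, 0, 0.008, 0, 0, 0, -1],
    [0, 0, 0.012, 0, 0, 0, -1]
  ]
}}

```text
t: 9.25
eef_pos: [0.5419, 0.1283, 0.1411]
ee_rot: [3.141, -0.0, 1.37]
contact_force: [-0.1, -0.3, -2.2]
grip_width: 0.015
finger_force: 59.2
```

Emit:
{"api": "drive_tool", "payload": {
  "plan": [
    [0, 0, 0.008, 0, 0, 0, -1],
    [0, 0, 0.016, 0, 0, 0, -1],
    [0, 0, 0.024, 0, 0, 0, -1],
    [0, 0, 0.03, 0, 0, 0, -1],
    [0, 0, 0.033, 0, 0, 0, -1]
  ]
}}

```text
t: 9.88
eef_pos: [0.5417, 0.1283, 0.1078]
ee_rot: [-3.141, 0.0, 1.37]
contact_force: [0.5, -0.6, -3.5]
grip_width: 0.0146
finger_force: 59.2
```

Emit:
{"api": "drive_tool", "payload": {
  "plan": [
    [0, 0, 0.002, 0, 0, 0, -1],
    [0, 0, 0.004, 0, 0, 0, -1],
    [0, 0, 0.006, 0, 0, 0, -1]
  ]
}}

```text
t: 10.25
eef_pos: [0.5422, 0.1284, 0.1029]
ee_rot: [3.141, -0.001, 1.37]
contact_force: [-0.7, 0.2, 3.1]
grip_width: 0.0154
finger_force: 59.9
```

Emit:
{"api": "drive_tool", "payload": {
  "plan": [
    [0, 0, 0.001, 0, 0, 0, -1],
    [0, 0, 0.002, 0, 0, 0, -1],
    [0, 0, 0.003, 0, 0, 0, -1],
    [0, 0, 0.004, 0, 0, 0, -1],
    [0, 0, 0.005, 0, 0, 0, -1]
  ]
}}

```text
t: 10.88
eef_pos: [0.5421, 0.1284, 0.0974]
ee_rot: [3.141, -0.0, 1.37]
contact_force: [-0.0, -0.0, 1.9]
grip_width: 0.015
finger_force: 60.0
```

Emit:
{"api": "drive_tool", "payload": {
  "plan": [
    [0, 0, 0.001, 0, 0, 0, -1],
    [0, 0, 0.002, 0, 0, 0, -1]
  ]
}}

```text
t: 11.12
eef_pos: [0.5421, 0.1284, 0.0953]
ee_rot: [3.141, -0.0, 1.37]
contact_force: [0.3, 0.1, 2.6]
grip_width: 0.0151
finger_force: 60.0
```

Emit:
{"api": "drive_tool", "payload": {
  "plan": [
    [0, 0, 0.001, 0, 0, 0, -1],
    [0, 0, 0.002, 0, 0, 0, -1]
  ]
}}

```text
t: 11.38
eef_pos: [0.5423, 0.1284, 0.0949]
ee_rot: [3.141, -0.001, 1.37]
contact_force: [-3.0, 0.1, 16.7]
grip_width: 0.015
finger_force: 61.9
```

Emit:
{"api": "drive_tool", "payload": {
  "plan": [
    [0, 0, 0.001, 0, 0, 0, -1],
    [0, 0, 0.002, 0, 0, 0, -1]
  ]
}}

```text
t: 11.62
eef_pos: [0.5426, 0.1284, 0.0948]
ee_rot: [3.141, -0.002, 1.37]
contact_force: [-6.4, -1.1, 27.8]
grip_width: 0.0148
finger_force: 63.7
```

Firm stop at TCP z 0.095 (card about 11 mm above the seat) with about 25–30 N. I'll relax and release.

Emit:
{"api": "drive_tool", "payload": {
  "plan": [
    [0, 0, -0.0015, 0, 0, 0, -1],
    [0, 0, -0.003, 0, 0, 0, -1],
    [0, 0, -0.0035, 0, 0, 0, -0.5],
    [0, 0, -0.0035, 0, 0, 0, 0],
    [0, 0, -0.0035, 0, 0, 0, 0.2]
  ]
}}

```text
t: 12.25
eef_pos: [0.5417, 0.1282, 0.0943]
ee_rot: [-3.141, 0.001, 1.37]
contact_force: [-1.0, 0.0, -0.3]
grip_width: 0.0514
finger_force: 0.0
```

Emit:
{"api": "drive_tool", "payload": {
  "plan": [
    [0, 0, -0.03, 0, 0, 0, 0.2],
    [0, 0, -0.08, 0, 0, 0, 0.2],
    [0, 0, -0.13, 0, 0, 0, -1],
    [0, 0, -0.16, 0, 0, 0, -1],
    [0, 0, -0.16, 0, 0, 0, -1]
  ]
}}

```text
t: 12.88
eef_pos: [0.5434, 0.1283, 0.2572]
ee_rot: [3.136, -0.002, 1.37]
contact_force: [-0.7, -1.3, -0.2]
grip_width: 0.0
finger_force: 0.0
```

```bash
python3 - <<'E'
from h import *
from rig import telemetry
o=telemetry.get_obs(); print(o['eef_pos'],np.degrees(o['ee_rot']),o['contact_force'],o['joints'].round(2))
snap('wrist','w6');snap('top','t6')
K,T=cal['w6'];c=np.array([.542,.1245]);y=np.radians(78.4);yv=np.array([np.cos(y),np.sin(y)])
a=cv2.imread('pics/w6.png');b=cv2.imread('pics/t6.png')
cv2.imwrite('pics/c6.png',np.hstack([cv2.resize(a[0:300,180:380],(400,600),interpolation=cv2.INTER_CUBIC),cv2.resize(b[170:220,190:320],(400,154)).repeat(1,0) if 0 else cv2.copyMakeBorder(cv2.resize(b[165:225,190:320],(400,185),interpolation=cv2.INTER_CUBIC),0,415,0,0,cv2.BORDER_CONSTANT)]))
for th in(.85,.925,1.0):
  for s in(1,-1):
    p=[*(c+s*yv*(.069+.085*np.sin(th))),.09+.085*np.cos(th)]
    print(th,s,np.round(p,3),'w6',((proj(K,T,p)-[180,0])*2).round(1),'t6',((proj(*cal['t6'],p)-[190,165])*3.08+[400,0]).round(1))
print('card top +y',(proj(K,T,[*(c+yv*.045),.101])-[180,0])*2)
E
```

```text
[0.54337823 0.12827341 0.2572084 ] [ 1.79704840e+02 -1.39882674e-01  7.85022963e+01] [-0.70024674 -1.29904072 -0.23886357] [-0.58  0.47  0.47  1.67 -0.24  1.05 -0.23]
0.85 1 [0.569 0.255 0.146] w6 [201.6  83.2] t6 [420.8  54.2]
0.85 -1 [ 0.515 -0.006  0.146] w6 [200.9 657.1] t6 [764.6 120.5]
0.925 1 [0.57  0.259 0.141] w6 [201.6  74.1] t6 [417.   54.5]
0.925 -1 [ 0.514 -0.01   0.141] w6 [200.9 656.7] t6 [769.4 122.6]
1.0 1 [0.57  0.262 0.136] w6 [201.6  66.6] t6 [413.7  55. ]
1.0 -1 [ 0.514 -0.013  0.136] w6 [200.9 655.4] t6 [773.5 124.5]
card top +y [201.39285194 300.65904647]
```

View pics/c6.png

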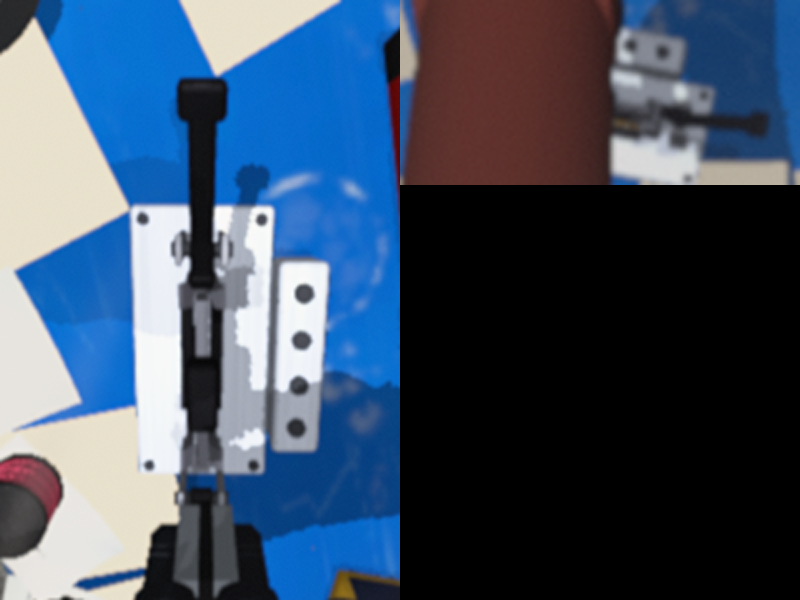

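The card is standing in the guides between both open levers: left tip outer edge at (201,80), card top at (202,300). Next is the left lever: go outside its tip with closed fingers.

Emit:
{"api": "drive_tool", "payload": {
  "plan": [
    [0.055, -0.0006, 0, 0, 0, 0, -1],
    [0.11, -0.0006, 0, 0, 0, 0, -1],
    [0.161, -0.0006, 0, 0, 0, 0, -1],
    [0.161, -0.0006, 0.05, 0, 0, 0, -1],
    [0.161, -0.0006, 0.1, 0, 0, 0, -1]
  ]
}}

```text
t: 13.6
eef_pos: [0.5723, 0.287, 0.1515]
ee_rot: [-3.14, 0.002, 1.372]
contact_force: [0.0, 0.4, -1.0]
grip_width: 0.0001
finger_force: 0.0
```

Emit:
{"api": "drive_tool", "payload": {
  "plan": [
    [0, 0, 0.02, 0, 0, 0, -1],
    [0, 0, 0.033, 0, 0, 0, -1],
    [0, 0, 0.033, 0, 0, 0, -1]
  ]
}}

```text
t: 13.98
eef_pos: [0.5725, 0.2857, 0.1202]
ee_rot: [-3.139, 0.002, 1.37]
contact_force: [-0.3, -0.4, 0.2]
grip_width: -0.0004
finger_force: 0.0
```

```bash
cat >> h.py <<'E'
c0=np.array([.542,.1245]);_y=np.radians(78.4);YV=np.array([np.cos(_y),np.sin(_y)]);XV=np.array([YV[1],-YV[0]])
def sz(p): d=np.asarray(p[:2])-c0; return d@YV,d@XV,p[2]
def tip(th): return .069+.085*np.sin(th)+.004*np.cos(th), .09+.085*np.cos(th)-.004*np.sin(th)
E
python3 - <<'E'
from h import *
from rig import telemetry
o=telemetry.get_obs();print('TCP s,lat,z',np.round(sz(o['eef_pos']),4),np.degrees(o['ee_rot']),o['contact_force'])
for th in np.arange(1,-.11,-.1): s,z=tip(th);print(round(th,2),'TCP s,z',round(s+.011,4),round(z-.014,4))
E
```

```text
TCP s,lat,z [ 0.1641 -0.0025  0.1202] [-1.79855203e+02  1.19815176e-01  7.84885525e+01] [-0.32954443 -0.3538131   0.23171368]
1.0 TCP s,z 0.1537 0.1186
0.9 TCP s,z 0.1491 0.1257
0.8 TCP s,z 0.1438 0.1324
0.7 TCP s,z 0.1378 0.1384
0.6 TCP s,z 0.1313 0.1439
0.5 TCP s,z 0.1243 0.1487
0.4 TCP s,z 0.1168 0.1527
0.3 TCP s,z 0.1089 0.156
0.2 TCP s,z 0.1008 0.1585
0.1 TCP s,z 0.0925 0.1602
0.0 TCP s,z 0.084 0.161
-0.1 TCP s,z 0.0755 0.161
```

Emit:
{"api": "drive_tool", "payload": {
  "plan": [
    [-0.004, 0.002, -0.002, 0, 0, 0, -1],
    [-0.008, 0.002, -0.004, 0, 0, 0, -1],
    [-0.011, 0.002, -0.004, 0, 0, 0, -1],
    [-0.013, 0.002, -0.004, 0, 0, 0, -1]
  ]
}}

```text
t: 14.48
eef_pos: [0.5728, 0.2728, 0.1263]
ee_rot: [3.141, -0.0, 1.37]
contact_force: [0.6, -1.0, -0.6]
grip_width: -0.0001
finger_force: 0.0
```

Emit:
{"api": "drive_tool", "payload": {
  "plan": [
    [-0.002, 0, -0.002, 0, 0, 0, -1],
    [-0.004, 0, -0.0045, 0, 0, 0, -1]
  ]
}}

```text
t: 14.72
eef_pos: [0.5719, 0.2694, 0.1303]
ee_rot: [-3.141, -0.001, 1.37]
contact_force: [0.8, 1.7, -1.2]
grip_width: 0.0002
finger_force: 1.0
```

Emit:
{"api": "drive_tool", "payload": {
  "plan": [
    [-0.004, 0, -0.004, 0, 0, 0, -1],
    [-0.008, 0, -0.0085, 0, 0, 0, -1],
    [-0.012, 0, -0.012, 0, 0, 0, -1],
    [-0.0165, 0, -0.016, 0, 0, 0, -1]
  ]
}}

```text
t: 15.22
eef_pos: [0.5685, 0.2534, 0.1468]
ee_rot: [-3.141, -0.001, 1.371]
contact_force: [0.2, 3.7, 0.9]
grip_width: 0.0001
finger_force: 1.5
```

Emit:
{"api": "drive_tool", "payload": {
  "plan": [
    [-0.0035, 0, -0.0025, 0, 0, 0, -1],
    [-0.007, 0, -0.005, 0, 0, 0, -1]
  ]
}}

```text
t: 15.48
eef_pos: [0.567, 0.2462, 0.1516]
ee_rot: [-3.141, -0.0, 1.37]
contact_force: [0.1, 4.6, 0.9]
grip_width: 0.0
finger_force: 1.7
```

Emit:
{"api": "drive_tool", "payload": {
  "plan": [
    [-0.003, 0, -0.0015, 0, 0, 0, -1],
    [-0.006, 0, -0.003, 0, 0, 0, -1]
  ]
}}

```text
t: 15.72
eef_pos: [0.566, 0.2406, 0.1546]
ee_rot: [-3.141, -0.001, 1.37]
contact_force: [-1.1, 5.3, 1.6]
grip_width: 0.0001
finger_force: 2.4
```

Emit:
{"api": "drive_tool", "payload": {
  "plan": [
    [-0.003, 0, -0.0013, 0, 0, 0, -1],
    [-0.006, 0, -0.0025, 0, 0, 0, -1]
  ]
}}

```text
t: 15.98
eef_pos: [0.5651, 0.2375, 0.1565]
ee_rot: [3.141, -0.005, 1.372]
contact_force: [1.5, 10.0, -3.9]
grip_width: 0.0002
finger_force: 4.8
```

Emit:
{"api": "drive_tool", "payload": {
  "plan": [
    [-0.003, 0, -0.001, 0, 0, 0, -1],
    [-0.006, 0, -0.002, 0, 0, 0, -1]
  ]
}}

```text
t: 16.23
eef_pos: [0.5644, 0.2349, 0.158]
ee_rot: [3.14, -0.009, 1.374]
contact_force: [4.4, 14.9, -8.4]
grip_width: 0.0002
finger_force: 7.2
```

Emit:
{"api": "drive_tool", "payload": {
  "plan": [
    [-0.003, 0, -0.001, 0, 0, 0, -1],
    [-0.006, 0, -0.0018, 0, 0, 0, -1]
  ]
}}

```text
t: 16.48
eef_pos: [0.5635, 0.2309, 0.1595]
ee_rot: [3.139, -0.011, 1.376]
contact_force: [4.7, 15.3, -8.2]
grip_width: -0.0004
finger_force: 7.9
```

Emit:
{"api": "drive_tool", "payload": {
  "plan": [
    [-0.003, 0, -0.0005, 0, 0, 0, -1],
    [-0.006, 0, -0.001, 0, 0, 0, -1],
    [-0.009, 0, -0.0012, 0, 0, 0, -1]
  ]
}}

```text
t: 16.85
eef_pos: [0.5621, 0.2235, 0.1617]
ee_rot: [3.139, -0.014, 1.376]
contact_force: [3.4, 17.2, -4.2]
grip_width: -0.0001
finger_force: 8.6
```

Emit:
{"api": "drive_tool", "payload": {
  "plan": [
    [-0.003, 0, -0.0003, 0, 0, 0, -1],
    [-0.006, 0, -0.0005, 0, 0, 0, -1]
  ]
}}

```text
t: 17.1
eef_pos: [0.561, 0.2181, 0.1628]
ee_rot: [3.138, -0.015, 1.377]
contact_force: [3.3, 17.1, -1.3]
grip_width: 0.0001
finger_force: 8.7
```

Emit:
{"api": "drive_tool", "payload": {
  "plan": [
    [-0.003, 0, 0, 0, 0, 0, -1],
    [-0.006, 0, 0, 0, 0, 0, -1]
  ]
}}

```text
t: 17.35
eef_pos: [0.56, 0.2126, 0.1635]
ee_rot: [3.138, -0.016, 1.377]
contact_force: [1.6, 16.9, 2.7]
grip_width: 0.0
finger_force: 8.7
```

Emit:
{"api": "drive_tool", "payload": {
  "plan": [
    [-0.002, 0, 0, 0, 0, 0, -1],
    [-0.004, 0, 0, 0, 0, 0, -1]
  ]
}}

```text
t: 17.6
eef_pos: [0.5592, 0.2085, 0.1639]
ee_rot: [3.138, -0.016, 1.377]
contact_force: [0.4, 17.5, 3.9]
grip_width: 0.0003
finger_force: 8.4
```

Emit:
{"api": "drive_tool", "payload": {
  "plan": [
    [-0.001, 0, 0, 0, 0, 0, -1],
    [-0.002, 0, 0, 0, 0, 0, -1]
  ]
}}

```text
t: 17.85
eef_pos: [0.5589, 0.2076, 0.164]
ee_rot: [3.138, -0.017, 1.377]
contact_force: [3.0, 19.0, 2.9]
grip_width: 0.0001
finger_force: 9.6
```

Emit:
{"api": "drive_tool", "payload": {
  "plan": [
    [-0.001, 0, 0, 0, 0, 0, -1],
    [-0.002, 0, 0, 0, 0, 0, -1]
  ]
}}

```text
t: 18.1
eef_pos: [0.5589, 0.2076, 0.1641]
ee_rot: [3.137, -0.02, 1.378]
contact_force: [3.7, 22.5, 1.8]
grip_width: -0.0002
finger_force: 10.9
```

Emit:
{"api": "drive_tool", "payload": {
  "plan": [
    [-0.001, 0, 0, 0, 0, 0, -1],
    [-0.002, 0, 0, 0, 0, 0, -1]
  ]
}}

```text
t: 18.35
eef_pos: [0.5588, 0.2075, 0.1641]
ee_rot: [3.136, -0.023, 1.38]
contact_force: [4.1, 24.1, -0.1]
grip_width: -0.0001
finger_force: 12.1
```

Left lever stops hard at s = 84.7 mm (θ≈0). Now over to the right one.

Emit:
{"api": "drive_tool", "payload": {
  "plan": [
    [0.012, 0, 0, 0, 0, 0, -1],
    [0.03, 0, 0, 0, 0, 0, -1],
    [0.03, 0, -0.05, 0, 0, 0, -1],
    [0.02, 0, -0.1, 0, 0, 0, -1],
    [-0.035, 0, -0.1, 0, 0, 0, -1]
  ]
}}

```text
t: 18.98
eef_pos: [0.5521, 0.1592, 0.2654]
ee_rot: [3.133, -0.002, 1.375]
contact_force: [0.6, -1.9, 0.3]
grip_width: -0.0003
finger_force: 0.0
```

Emit:
{"api": "drive_tool", "payload": {
  "plan": [
    [-0.055, 0, 0, 0, 0, 0, -1],
    [-0.11, 0, 0, 0, 0, 0, -1],
    [-0.16, 0, 0, 0, 0, 0, -1],
    [-0.21, 0, 0, 0, 0, 0, -1],
    [-0.21, 0, 0, 0, 0, 0, -1]
  ]
}}

```text
t: 19.6
eef_pos: [0.5052, -0.0555, 0.2624]
ee_rot: [-3.141, 0.005, 1.357]
contact_force: [0.6, 1.1, -0.5]
grip_width: -0.0001
finger_force: 0.0
```

```bash
python3 - <<'E'
from h import *
from rig import telemetry
o=telemetry.get_obs();print('TCP s,lat,z',np.round(sz(o['eef_pos']),4),np.degrees(o['ee_rot']),o['contact_force'])
E
```

```text
TCP s,lat,z [-1.837e-01  1.000e-04  2.624e-01] [-179.93947966    0.31327992   77.76626822] [ 0.55946991  1.07411942 -0.48495631]
```

Emit:
{"api": "drive_tool", "payload": {
  "plan": [
    [0, 0, 0.05, 0, 0, 0, -1],
    [0, 0, 0.1, 0, 0, 0, -1],
    [0, 0, 0.13, 0, 0, 0, -1],
    [0, 0, 0.139, 0, 0, 0, -1],
    [0.004, 0, 0.139, 0, 0, 0, -1]
  ]
}}

```text
t: 20.23
eef_pos: [0.5083, -0.0444, 0.1233]
ee_rot: [-3.141, 0.001, 1.369]
contact_force: [-0.1, 0.1, 0.2]
grip_width: 0.0001
finger_force: 0.0
```

Emit:
{"api": "drive_tool", "payload": {
  "plan": [
    [0.004, 0, 0, 0, 0, 0, -1],
    [0.008, 0, 0, 0, 0, 0, -1],
    [0.008, 0, 0, 0, 0, 0, -1]
  ]
}}

```text
t: 20.6
eef_pos: [0.5103, -0.0354, 0.124]
ee_rot: [3.14, -0.001, 1.371]
contact_force: [-0.5, 0.3, 0.1]
grip_width: 0.0002
finger_force: 0.0
```

```bash
python3 - <<'E'
from h import *
from rig import telemetry
o=telemetry.get_obs();print('TCP s,lat,z',np.round(sz(o['eef_pos']),4),np.degrees(o['ee_rot']),o['contact_force'])
E
```

```text
TCP s,lat,z [-0.163   0.0012  0.124 ] [ 1.79924349e+02 -3.13848334e-02  7.85771239e+01] [-0.49493931  0.28698447  0.05092019]
```

Emit:
{"api": "drive_tool", "payload": {
  "plan": [
    [0.004, -0.001, 0, 0, 0, 0, -1],
    [0.008, -0.001, -0.001, 0, 0, 0, -1],
    [0.011, -0.001, -0.003, 0, 0, 0, -1],
    [0.014, -0.001, -0.006, 0, 0, 0, -1]
  ]
}}

```text
t: 21.1
eef_pos: [0.5117, -0.022, 0.1294]
ee_rot: [-3.141, 0.0, 1.37]
contact_force: [0.3, -0.5, -0.2]
grip_width: 0.0001
finger_force: 0.0
```

Emit:
{"api": "drive_tool", "payload": {
  "plan": [
    [0.004, 0, -0.004, 0, 0, 0, -1],
    [0.008, 0, -0.0085, 0, 0, 0, -1],
    [0.012, 0, -0.012, 0, 0, 0, -1],
    [0.0165, 0, -0.016, 0, 0, 0, -1]
  ]
}}

```text
t: 21.6
eef_pos: [0.5148, -0.0071, 0.1458]
ee_rot: [3.141, 0.002, 1.369]
contact_force: [-0.7, -4.2, 1.9]
grip_width: 0.0001
finger_force: 2.2
```

Emit:
{"api": "drive_tool", "payload": {
  "plan": [
    [0.0035, 0, -0.0025, 0, 0, 0, -1],
    [0.007, 0, -0.005, 0, 0, 0, -1]
  ]
}}

```text
t: 21.85
eef_pos: [0.5163, -0.0003, 0.151]
ee_rot: [3.141, 0.001, 1.369]
contact_force: [-1.3, -5.2, 3.6]
grip_width: 0.0002
finger_force: 2.6
```

Emit:
{"api": "drive_tool", "payload": {
  "plan": [
    [0.003, 0, -0.0015, 0, 0, 0, -1],
    [0.006, 0, -0.003, 0, 0, 0, -1]
  ]
}}

```text
t: 22.1
eef_pos: [0.5175, 0.0052, 0.1543]
ee_rot: [3.141, 0.002, 1.369]
contact_force: [-1.7, -5.5, 4.8]
grip_width: 0.0004
finger_force: 2.9
```

Emit:
{"api": "drive_tool", "payload": {
  "plan": [
    [0.003, 0, -0.0013, 0, 0, 0, -1],
    [0.006, 0, -0.0025, 0, 0, 0, -1]
  ]
}}

```text
t: 22.35
eef_pos: [0.5191, 0.0117, 0.1568]
ee_rot: [3.14, 0.001, 1.369]
contact_force: [-1.2, -3.8, 3.8]
grip_width: 0.0
finger_force: 2.3
```

Emit:
{"api": "drive_tool", "payload": {
  "plan": [
    [0.003, 0, -0.001, 0, 0, 0, -1],
    [0.006, 0, -0.002, 0, 0, 0, -1]
  ]
}}

```text
t: 22.6
eef_pos: [0.5205, 0.0188, 0.1581]
ee_rot: [3.14, -0.0, 1.37]
contact_force: [0.1, -4.4, 2.3]
grip_width: 0.0003
finger_force: 1.9
```

Emit:
{"api": "drive_tool", "payload": {
  "plan": [
    [0.003, 0, -0.001, 0, 0, 0, -1],
    [0.006, 0, -0.0018, 0, 0, 0, -1]
  ]
}}

```text
t: 22.85
eef_pos: [0.5215, 0.0249, 0.1597]
ee_rot: [3.141, -0.0, 1.371]
contact_force: [0.2, -3.0, 2.7]
grip_width: 0.0
finger_force: 1.6
```

Emit:
{"api": "drive_tool", "payload": {
  "plan": [
    [0.003, 0, -0.0007, 0, 0, 0, -1],
    [0.006, 0, -0.0013, 0, 0, 0, -1]
  ]
}}

```text
t: 23.1
eef_pos: [0.5226, 0.0307, 0.1609]
ee_rot: [3.141, -0.0, 1.37]
contact_force: [1.4, -2.7, 2.1]
grip_width: 0.0001
finger_force: 1.4
```

Emit:
{"api": "drive_tool", "payload": {
  "plan": [
    [0.003, 0, -0.0005, 0, 0, 0, -1],
    [0.006, 0, -0.0007, 0, 0, 0, -1]
  ]
}}

```text
t: 23.35
eef_pos: [0.5236, 0.0363, 0.1616]
ee_rot: [-3.142, 0.0, 1.37]
contact_force: [0.1, -3.8, 3.5]
grip_width: -0.0003
finger_force: 2.0
```

Emit:
{"api": "drive_tool", "payload": {
  "plan": [
    [0.002, 0, 0, 0, 0, 0, -1],
    [0.004, 0, 0, 0, 0, 0, -1]
  ]
}}

```text
t: 23.6
eef_pos: [0.5241, 0.0384, 0.1619]
ee_rot: [-3.142, 0.002, 1.369]
contact_force: [-0.5, -5.9, 4.6]
grip_width: -0.0001
finger_force: 3.4
```

Emit:
{"api": "drive_tool", "payload": {
  "plan": [
    [0.0015, 0, 0, 0, 0, 0, -1],
    [0.003, 0, 0, 0, 0, 0, -1]
  ]
}}

```text
t: 23.85
eef_pos: [0.5244, 0.0398, 0.1621]
ee_rot: [-3.142, 0.004, 1.368]
contact_force: [-2.0, -8.7, 7.2]
grip_width: -0.0001
finger_force: 4.5
```

Emit:
{"api": "drive_tool", "payload": {
  "plan": [
    [0.0015, 0, 0.0005, 0, 0, 0, -1],
    [0.003, 0, 0.001, 0, 0, 0, -1]
  ]
}}

```text
t: 24.1
eef_pos: [0.5247, 0.0409, 0.1615]
ee_rot: [3.141, 0.006, 1.367]
contact_force: [-2.8, -11.6, 9.8]
grip_width: 0.0
finger_force: 5.9
```

Emit:
{"api": "drive_tool", "payload": {
  "plan": [
    [0.0015, 0, 0, 0, 0, 0, -1],
    [0.003, 0, 0, 0, 0, 0, -1]
  ]
}}

```text
t: 24.35
eef_pos: [0.525, 0.042, 0.1616]
ee_rot: [-3.142, 0.008, 1.365]
contact_force: [-3.5, -14.2, 10.5]
grip_width: -0.0
finger_force: 7.2
```

Emit:
{"api": "drive_tool", "payload": {
  "plan": [
    [0.0015, 0, 0, 0, 0, 0, -1],
    [0.003, 0, 0, 0, 0, 0, -1]
  ]
}}

```text
t: 24.6
eef_pos: [0.5252, 0.0433, 0.1618]
ee_rot: [-3.141, 0.01, 1.364]
contact_force: [-4.3, -16.4, 11.5]
grip_width: 0.0001
finger_force: 8.7
```

Emit:
{"api": "drive_tool", "payload": {
  "plan": [
    [0.002, 0, -0.0005, 0, 0, 0, -1],
    [0.004, 0, -0.001, 0, 0, 0, -1]
  ]
}}

```text
t: 24.85
eef_pos: [0.5251, 0.0434, 0.1619]
ee_rot: [-3.141, 0.016, 1.362]
contact_force: [-4.6, -22.8, 5.1]
grip_width: -0.0
finger_force: 11.6
```

Emit:
{"api": "drive_tool", "payload": {
  "plan": [
    [0.002, 0, 0, 0, 0, 0, -1],
    [0.003, 0, 0, 0, 0, 0, -1]
  ]
}}

```text
t: 25.1
eef_pos: [0.5251, 0.0435, 0.1619]
ee_rot: [-3.14, 0.02, 1.36]
contact_force: [-5.6, -25.3, 8.0]
grip_width: -0.0
finger_force: 13.2
```

Right lever hard against its stop as well (s ≈ -82.5 mm). I'll retreat and check the result numerically.

Emit:
{"api": "drive_tool", "payload": {
  "plan": [
    [-0.015, 0, 0, 0, 0, 0, -1],
    [-0.035, 0, 0, 0, 0, 0, -1],
    [-0.035, 0, -0.05, 0, 0, 0, -1],
    [-0.035, 0, -0.1, 0, 0, 0, -1],
    [-0.035, 0, -0.14, 0, 0, 0, -1]
  ]
}}

```text
t: 25.72
eef_pos: [0.5208, 0.0259, 0.3031]
ee_rot: [-3.141, -0.002, 1.373]
contact_force: [1.9, -0.6, -0.6]
grip_width: -0.0001
finger_force: 0.0
```

Emit:
{"api": "drive_tool", "payload": {
  "plan": [
    [-0.03, 0, -0.02, 0, 0, 0, -1],
    [-0.03, 0, -0.02, 0, 0, 0, -1],
    [-0.03, 0, -0.02, 0, 0, 0, -1]
  ]
}}

```text
t: 26.1
eef_pos: [0.5146, -0.0033, 0.3207]
ee_rot: [-3.139, -0.002, 1.372]
contact_force: [0.9, 0.3, -0.2]
grip_width: 0.0001
finger_force: 0.0
```

```bash
python3 - <<'E'
from h import *
from rig import telemetry
o=telemetry.get_obs();print(np.round(sz(o['eef_pos']),4),o['contact_force'])
snap('wrist','w7');snap('side','s7')
K,T=cal['w7'];a=cv2.imread('pics/w7.png').max(2)
# sample brightness along the predicted lever handle (outer side open / upright) 
def P(s,z,l=0): return proj(K,T,[*(c0+s*YV+l*XV),z])
def B(s,z,l=0):
    u,v=P(s,z,l).round().astype(int); return int(a[v,u]) if 0<=v<420 and 0<=u<560 else None
for sg in(1,-1):
  print('open line',[B(sg*(.069+r*np.sin(.93)),.09+r*np.cos(.93)) for r in(.05,.06,.07,.08)])
  for th in(-.1,0,.1,.2,.3): print(th,[B(sg*(.069+r*np.sin(th)),.09+r*np.cos(th)) for r in(.03,.05,.07,.08,.083,.09,.1)])
# rows of dark run down the slot line, columns
u0=int(P(0,.1)[0]);print('col',u0)
print('pred rows: tipL0',P(.069,.175),'tipR0',P(-.069,.175),'handle seated top +-17',P(.017,.114),P(-.017,.114),'card top ends',P(.045,.09),P(-.045,.09))
print([int(x) for x in a[:330:3,u0]])
E
```

```text
[-0.1307 -0.0012  0.3207] [ 0.91745367  0.34542215 -0.17897881]
open line [None, None, None, None]
-0.1 [None, None, None, None, None, None, None]
0 [None, None, None, None, None, None, None]
0.1 [None, None, None, None, None, None, None]
0.2 [None, None, None, None, None, None, None]
0.3 [None, None, None, None, None, None, None]
open line [213, 215, 213, 214]
-0.1 [11, 15, 25, 30, 30, 30, 33]
0 [10, 12, 15, 23, 23, 34, 43]
0.1 [23, 44, 43, 147, 147, 188, 189]
0.2 [43, 92, 199, 213, 212, 211, 212]
0.3 [32, 186, 211, 212, 212, 211, 212]
col 284
pred rows: tipL0 [285.11889806 -50.0619499 ] tipR0 [283.93925372 129.55430071] handle seated top +-17 [284.38834256  40.25921418] [284.15967434  75.78163324] card top ends [284.50200457  15.96793779] [283.94179911 103.53154905]
[47, 49, 49, 50, 50, 45, 56, 185, 191, 191, 191, 191, 190, 152, 45, 52, 51, 51, 50, 51, 51, 49, 49, 50, 41, 19, 115, 187, 187, 179, 162, 161, 160, 123, 34, 39, 36, 35, 37, 34, 30, 11, 10, 23, 44, 26, 147, 186, 208, 212, 212, 212, 212, 212, 213, 213, 214, 215, 214, 213, 215, 214, 213, 212, 213, 212, 212, 210, 134, 135, 136, 158, 219, 238, 237, 236, 236, 235, 235, 235, 236, 235, 235, 235, 198, 13, 17, 16, 17, 14, 13, 14, 15, 13, 14, 13, 12, 20, 21, 22, 22, 25, 24, 23, 23, 23, 23, 24, 24, 23]
```

Emit:
{"api": "drive_tool", "payload": {
  "plan": [
    [0.05, 0, 0, 0, 0, 0, -1],
    [0.1, 0, 0, 0, 0, 0, -1],
    [0.15, 0, 0, 0, 0, 0, -1],
    [0.15, 0, 0, 0, 0, 0, -1],
    [0.15, 0, 0, 0, 0, 0, -1]
  ]
}}

```text
t: 26.82
eef_pos: [0.5446, 0.1421, 0.3206]
ee_rot: [-3.14, 0.002, 1.371]
contact_force: [0.2, -0.7, 0.8]
grip_width: -0.0001
finger_force: 0.0
```

```bash
python3 - <<'E'
from h import *
snap('wrist','w8')
K,T=cal['w8'];a=cv2.imread('pics/w8.png').max(2)
P=lambda s,z,l=0: proj(K,T,[*(c0+s*YV+l*XV),z])
def B(s,z):
    u,v=P(s,z).round().astype(int); return int(a[v,u]) if 0<=v<420 and 0<=u<560 else None
for sg in(1,-1):
  print('side',sg,'open',[B(sg*(.069+r*np.sin(.93)),.09+r*np.cos(.93)) for r in(.05,.06,.07,.08)])
  for th in(-.1,0,.05,.1,.15,.2,.3): print(th,[B(sg*(.069+r*np.sin(th)),.09+r*np.cos(th)) for r in(.03,.05,.07,.08,.083,.09,.1)])
u0=int(P(0,.1)[0])
for z in(.114,.117,.125): print(z,P(.017,z)[1],P(-.017,z)[1])
print('tip rows L',P(.069+.004,.175)[1],P(.069-.004,.175)[1],'+.1',P(.069+.0085+.004,.175)[1])
r0=int(P(.1,.1)[1]);print(r0,[int(x) for x in a[r0:int(P(-.12,.1)[1]),u0]])
E
```

```text
side 1 open [209, 210, 212, 211]
-0.1 [36, 31, 34, 33, 33, 35, 33]
0 [39, 46, 27, 23, 23, 24, 30]
0.05 [43, 43, 39, 43, 43, 43, 43]
0.1 [55, 53, 53, 31, 31, 31, 31]
0.15 [34, 29, 121, 219, 219, 248, 247]
0.2 [12, 219, 246, 245, 246, 246, 246]
0.3 [219, 246, 246, 247, 237, 193, 208]
side -1 open [14, 12, 15, 21]
-0.1 [10, 10, 14, 14, 14, 14, 12]
0 [9, 13, 15, 13, 13, 13, 12]
0.05 [10, 12, 13, 14, 13, 14, 14]
0.1 [11, 15, 12, 13, 14, 15, 12]
0.15 [10, 14, 14, 12, 14, 12, 14]
0.2 [10, 14, 13, 15, 14, 12, 19]
0.3 [13, 14, 12, 14, 14, 18, 21]
0.114 179.01738202181537 205.89954169222906
0.117 179.60282312364447 206.67646041126082
0.125 181.21087554422266 208.8085513105302
tip rows L 136.0947975920962 144.68123448410435 +.1 126.79815816677329
105 [209, 209, 208, 208, 206, 199, 188, 200, 232, 244, 246, 246, 246, 246, 245, 245, 245, 245, 245, 245, 244, 240, 201, 108, 28, 12, 34, 55, 58, 43, 39, 46, 46, 36, 25, 24, 25, 31, 36, 38, 36, 34, 34, 33, 33, 34, 35, 34, 33, 31, 52, 101, 139, 150, 149, 148, 148, 148, 154, 164, 173, 176, 175, 174, 175, 173, 168, 161, 147, 113, 55, 14, 11, 16, 26, 34, 36, 39, 40, 38, 39, 39, 39, 38, 39, 38, 36, 37, 37, 35, 35, 35, 35, 33, 34, 34, 32, 31, 38, 75, 126, 159, 168, 166, 164, 164, 164, 163, 164, 164, 164, 161, 140, 95, 45, 24, 27, 31, 30, 31, 30, 31, 30, 30, 31, 31, 30, 29, 26, 20, 16, 13, 10, 10, 12, 9, 11, 11, 12, 10, 10, 9, 10, 11, 10, 10, 10, 13, 13, 14, 12, 14, 15, 13, 14, 14, 14, 15, 14, 13, 13, 13, 12, 13, 14, 15, 13]
```

```bash
python3 - <<'E'
from h import *
for tag,sg in(('w8',1),('w7',-1)):
  K,T=cal[tag];a=cv2.imread(f'pics/{tag}.png').max(2)
  for l in(-.008,.008):
    out=[]
    for d in range(-12,16,1):
      u,v=proj(K,T,[*(c0+sg*(.069+d/1e3)*YV+l*XV),.174]).round().astype(int); out.append((d,int(a[v,u])))
    print(tag,l,out)
E
```

```text
w8 -0.008 [(-12, 107), (-11, 107), (-10, 107), (-9, 103), (-8, 103), (-7, 102), (-6, 119), (-5, 172), (-4, 227), (-3, 249), (-2, 246), (-1, 204), (0, 119), (1, 46), (2, 21), (3, 24), (4, 29), (5, 32), (6, 53), (7, 90), (8, 115), (9, 120), (10, 116), (11, 113), (12, 102), (13, 83), (14, 77), (15, 102)]
w8 0.008 [(-12, 124), (-11, 125), (-10, 123), (-9, 119), (-8, 116), (-7, 115), (-6, 127), (-5, 160), (-4, 187), (-3, 196), (-2, 167), (-1, 118), (0, 64), (1, 30), (2, 22), (3, 22), (4, 23), (5, 35), (6, 68), (7, 123), (8, 171), (9, 189), (10, 189), (11, 177), (12, 151), (13, 116), (14, 115), (15, 156)]
w7 -0.008 [(-12, 189), (-11, 119), (-10, 93), (-9, 103), (-8, 110), (-7, 113), (-6, 118), (-5, 122), (-4, 122), (-3, 117), (-2, 106), (-1, 80), (0, 44), (1, 27), (2, 29), (3, 25), (4, 24), (5, 41), (6, 85), (7, 134), (8, 169), (9, 185), (10, 187), (11, 187), (12, 187), (13, 187), (14, 188), (15, 188)]
w7 0.008 [(-12, 167), (-11, 146), (-10, 162), (-9, 213), (-8, 218), (-7, 219), (-6, 221), (-5, 222), (-4, 203), (-3, 196), (-2, 172), (-1, 120), (0, 38), (1, 30), (2, 27), (3, 32), (4, 47), (5, 75), (6, 113), (7, 152), (8, 176), (9, 185), (10, 189), (11, 197), (12, 207), (13, 211), (14, 211), (15, 212)]
```

```bash
python3 -c "
from rig import r
print(r.hand_in())"
```

```text
the job is handed in; nothing more can be done
None
```

I handed the job in at about 27 s of the 72 s allowed. The card met the firm contacts about 11 mm above its seat at roughly 30 N by hand, a little above the 15–25 N you asked for but under the 35 N limit. Both levers then drove it down. The last camera check put the card at seat height and both levers at about 0.03 rad; the hand-in returned no verdict.

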